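# Finish the tile stack in the sloping sample tray

### The job

Square up the stack of sample tiles in the sloping tray: slide the charcoal tile that was left askew on the deck down into its corner, with the green tile laid on it and the rust-red tile on top of that. Each must lie flat, granule face up, long side down the slope and fully home against both the backstop at the low end and the blue side guide, so that the stack ends square and flush. Set the tiles down rather than letting them fall, do not ram them into the stops, and leave the brown tile and everything else on the bench where it is.

Things in the scene. Friction and masses are not known exactly. Their poses are not given: they have to be found in the camera images.
- tray: Sloping sample tray, fixed on the bench: grey base, aluminium deck falling at 20 degrees away from the robot, surface x -170..26, y -112..30 mm, high end 88 mm above the bench. Origin on the deck surface, 30 mm above the bench, at the inner corner the stops form when both are slid right out. x points down the slope towards the backstop, y towards the side guide, z square off the deck.
- backstop_zero (a point): Point on the deck (tray frame 0, -41, 0 mm) where the backstop's face would be if slid right out. Backstop: rigid aluminium plate across the deck, square to it, 50 mm tall, 4 mm thick, clamped by hand anywhere from here to 24 mm up the slope, differently each time and not told: see or feel for it. It does not give. Friction (about 0.6, give or take a fifth) keeps tiles from sliding down alone.
- guide_zero (a point): Point on the deck (tray frame -22, 0, 0 mm) at the side guide's face if slid right out. Guide: blue rigid bracket on the backstop, 40 mm tall, face 36 mm long, from 4 to 40 mm up the slope of the backstop; clamped by hand with its face anywhere at y 0 to -12 mm, not told. A black screw head stands beside it at y 8..22 mm from its face. Further up the slope nothing stands beside the tiles: a finger has room there.
- charcoal_tile: Flat rigid roofing sample tile, 90 mm (x) by 60 mm (y) by 10 mm thick (z), about 0.11 kg (varies), plaster-coloured body, granules on its +z face. Origin: centre of the underside. Charcoal black. At the start it lies loose and a little askew on the sloping deck, granule face up, turned by up to 0.2 rad; tray frame x -93..-78, y -62..-52 mm.
- green_tile: Flat rigid roofing sample tile, 90 mm (x) by 60 mm (y) by 10 mm thick (z), about 0.11 kg (varies), plaster-coloured body, granules on its +z face. Origin: centre of the underside. Green. Lies flat on the bench at the start, granule face up, long side within about 30 degrees of the world x direction.
- rust_tile: Flat rigid roofing sample tile, 90 mm (x) by 60 mm (y) by 10 mm thick (z), about 0.11 kg (varies), plaster-coloured body, granules on its +z face. Origin: centre of the underside. Rust red. Lies flat on the bench at the start as the green one does.
- brown_tile: Flat rigid roofing sample tile, 90 mm (x) by 60 mm (y) by 10 mm thick (z), about 0.11 kg (varies), plaster-coloured body, granules on its +z face. Origin: centre of the underside. Brown: a spare that lies among the others and is to be left alone.
- granule_lid: Upturned white jar lid full of black granules (one rigid piece), 96 mm diameter, 14 mm tall, origin at the centre of its underside; a bystander.
- petri_dish: Closed petri dish with rust-red granules, 60 mm diameter, 14 mm tall, origin at the centre of its underside; a bystander.
- vial: Small closed sample vial of green granules with a white cap, 43 mm diameter, 58 mm tall, origin at the centre of its underside; a bystander.
- scoop: Small steel scoop with a blue handle, 176 mm long, 14 mm tall, origin at the bottom about the middle, x towards the blade, lying on the bench; a bystander.
There are look-alikes about, which are no part of the job. Leave any orange or purple look-alike of the charcoal_tile alone. Leave any yellow look-alike of the green_tile alone.

How it is judged:
At the end, for the whole second after the job is handed in: Charcoal, green and rust-red lie in this order from the bottom, granule faces up, flat on the deck and one another (heights within 3 mm, tilt 0.06 rad), each within 2 mm of touching both the backstop and the side guide and square to them within 0.04 rad, at rest, let go (((x of backstop_c0 in the frame of charcoal_tile between 0.0455 and 0.049 m and y of side_guide_c0 in the frame of charcoal_tile between 0.0305 and 0.034 m) or (x of backstop_c0 in the frame of charcoal_tile between -0.049 and -0.0455 m and y of side_guide_c0 in the frame of charcoal_tile between -0.034 and -0.0305 m)) and z of charcoal_tile in the frame of tray between -0.003 and 0.003 m and angle between the x axis of each of charcoal_tile, green_tile, rust_tile and the x axis of tray, either way round below 0.04 rad and angle between the z axis of each of charcoal_tile, green_tile, rust_tile and the z axis of tray, either way round below 0.06 rad and angle between each of charcoal_tile, green_tile, rust_tile's own z axis and vertical below 0.7 rad and linear speed of each of charcoal_tile, green_tile, rust_tile below 0.02 m/s and contact force between the fingers and charcoal_tile below 0.05 N and ((x of backstop_c0 in the frame of green_tile between 0.0455 and 0.049 m and y of side_guide_c0 in the frame of green_tile between 0.0305 and 0.034 m) or (x of backstop_c0 in the frame of green_tile between -0.049 and -0.0455 m and y of side_guide_c0 in the frame of green_tile between -0.034 and -0.0305 m)) and z of green_tile in the frame of tray between 0.007 and 0.013 m and contact force between the fingers and green_tile below 0.05 N and ((x of backstop_c0 in the frame of rust_tile between 0.0455 and 0.049 m and y of side_guide_c0 in the frame of rust_tile between 0.0305 and 0.034 m) or (x of backstop_c0 in the frame of rust_tile between -0.049 and -0.0455 m and y of side_guide_c0 in the frame of rust_tile between -0.034 and -0.0305 m)) and z of rust_tile in the frame of tray between 0.017 and 0.023 m and contact force between the fingers and rust_tile below 0.05 N).
It fails at once if a task tile is let fall (moving faster than 0.45 m/s with no finger on it) ((contact force between the fingers and charcoal_tile below 0.02 N and linear speed of charcoal_tile above 0.45 m/s) or (contact force between the fingers and green_tile below 0.02 N and linear speed of green_tile above 0.45 m/s) or (contact force between the fingers and rust_tile below 0.02 N and linear speed of rust_tile above 0.45 m/s)).
It fails at once if a tile is rammed: pressed with more than 40 N on the tray, its stops or the tile below (contact force between any of charcoal_tile, green_tile, rust_tile and tray above 40 N or contact force between charcoal_tile and green_tile above 40 N or contact force between green_tile and rust_tile above 40 N).
It fails at once if a bystander is moved by more than 30 mm (distance of any of brown_tile, vial, granule_lid, petri_dish, scoop from where it was at the start of the episode above 0.03 m).
It also fails if it takes over 72 s, if anything falls off the work surface, if the arm or the gripper's body presses on something with over 40 N, if the wrist force passes 120 N, or if a joint passes its speed limit or range.

### The arm

A 7-joint arm with a two-finger parallel gripper is mounted at the origin on the work surface. World frame = base frame: x ahead of the robot, y to its left, z up, the work surface at z = 0. Lengths are in m, angles in rad, forces in N, time in s.
With the tool pointing down it reaches from about 0.425 to 0.875 m from the base axis. Payload 4.7 kg.
Tool frame: the origin (TCP) lies at the very end of the fingers, on their centre line; the grasp point (between the pads) lies 19 mm behind it; z points along the fingers, y is the line along which they close (so a half turn about z gives the same grasp; the last joint's range is limited). The gripper opens to 87 mm and grips with 3 to 60 N. Pads are 19 mm wide; open, the fingers measure 117 mm over their backs; the gripper's body (75 mm by 190 mm) begins 51 mm behind the grasp point.
Start: joints at [0.014, 0.321, -0.07, 1.45, 0.023, 1.371, -0.057], TCP at [0.65, -0, 0.223] pointing down, gripper open.
Joint ranges: [-2.86, 2.86], [-0.3, 2.09], [-1.38, 1.24], [0.06, 2.45], [-1.56, 4.7], [0.09, 2.05], [-2.69, 2.69]. Speed limits (rad/s): [2.57, 2.57, 3.14, 3.14, 3.14, 3.14, 3.14].

### API

Orientations are given as a rotation vector (axis times angle).
In Python, from bench import ctrl gives the robot as it stands.
- The arm moves only by the shell command python3 -m jog 'ROWS' [FORCE]. ROWS is JSON, a list that holds one entry, the list of rows, each a list of 7 numbers: the shift along the tool's x, y, z in mm, then the turn, a rotation vector about the tool's x, y, z in degrees, then the finger opening in mm, from 0 to 87. A call has 1 to 10 rows; each row is the pose to reach, as a shift and turn from the pose commanded when the call began, along the tool's axes at that moment; what a row does not reach only later rows make up. A row lasts 1/10 s, in which the tool goes at most 50 mm and 8.59 degrees, less where a joint would pass 70% of its speed; a pose out of reach is approached as far as the arm can. A call with a gripper value outside its range is refused whole. The fingers move at their own pace and stop on an object; FORCE is the grip in N (left out, the last holds). Time passes only in rows, so rows that repeat a pose let the fingers close. It gives the time, the measured TCP pose, the force, the opening and the grip force at its end, in the units of the state.
- ctrl.get_state(): the state, without advancing time (a new reading comes with each control period).
- ctrl.get_image(name): name is "scene" or "side" or "wrist"; returns a dict with "image" (420x560x3 uint8, red, green, blue), "depth" (420x560 float32, m along the optical axis (not along the pixel's ray), 0 where there is no reading), "fov_y" (degrees; the focal length in pixels is half the picture's height over the tangent of half this angle, whatever the lens; pixels are square), "cx", "cy" (the principal point, pixels), "rvec" (rotation vector, rad) and "tvec" (3), from world to camera coordinates, as OpenCV has them. Camera axes: x right, y down, z forward; pixel columns grow to the right and rows downward; lengths in m; the calibration is good to about 2 mm. A picture is of the moment at which its call begins.
- ctrl.close_job(): hands the job in; it is judged then, once.
The state is a dict: "time": time; "joint_positions": joint angles; "qd": joint speeds; "joint_torque": joint torques, N m; "position": TCP position; "tool_rot": TCP orientation; "ft_force": force on the tool from outside, world axes, zero at the start; "torque": the same for the moment, N m; "grip_width": opening from 0.0 (shut) to 1.0 (fully open); "grip_force": force on a finger pad.
Only numpy, scipy, OpenCV 4.12 (cv2) and the standard library are available. Lean on these libraries where they do the work, as an engineer would, in place of code of your own. Each camera call takes 0.05 s, during which the arm holds its last target. There are 200 camera calls.

## Working session

There is one attempt and no reset: what is moved stays moved. The work goes in short steps, Python scripts to look and compute and a shell command to move; the robot and the scene stay as the last step left them, time stands still between calls to the robot, and variables do not carry over. Pictures are saved under pics/ and viewed, at most 10 in all, crops included, and the job is handed in when it is done.

```bash
ls; mkdir -p pics; cat > h.py <<'E'
import numpy as np, cv2
from scipy.spatial.transform import Rotation as R
from bench import ctrl
def cam(n,save=None):
    d=ctrl.get_image(n); d['R']=cv2.Rodrigues(np.array(d['rvec'],float))[0]; d['t']=np.array(d['tvec'],float).ravel()
    d['f']=d['image'].shape[0]/2/np.tan(np.radians(d['fov_y'])/2)
    if save: cv2.imwrite('pics/'+save,d['image'][:,:,::-1])
    return d
def pts(d):
    "world points of all pixels from depth"
    h,w=d['depth'].shape; v,u=np.mgrid[:h,:w]; z=d['depth']
    c=np.stack([(u-d['cx'])/d['f']*z,(v-d['cy'])/d['f']*z,z],-1)
    return (c-d['t'])@d['R']
def ray(d,uv,n,c):
    "cast pixels onto plane n.p=c"
    uv=np.atleast_2d(np.array(uv,float)); r=np.c_[(uv[:,0]-d['cx'])/d['f'],(uv[:,1]-d['cy'])/d['f'],np.ones(len(uv))]@d['R']
    o=-d['R'].T@d['t']; n=np.array(n,float); return o+r*((c-o@n)/(r@n))[:,None]
E
python3 - <<'E'
from h import *
for n in('scene','side'):
    d=cam(n,n+'.png'); print(n,-d['R'].T@d['t'],d['f'],d['R'][2])
E
```

```text
pics
scene [ 1.28667238 -0.39180919  0.9879918 ] 458.01467816415663 [-0.60347835  0.30743203 -0.73573054]
side [0.10891114 0.80665197 0.81839202] 433.5427262314161 [ 0.36623317 -0.69407809 -0.61978131]
```

View pics/scene.png

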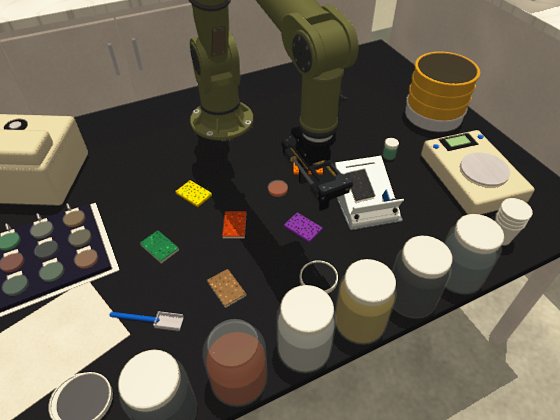

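View pics/side.png

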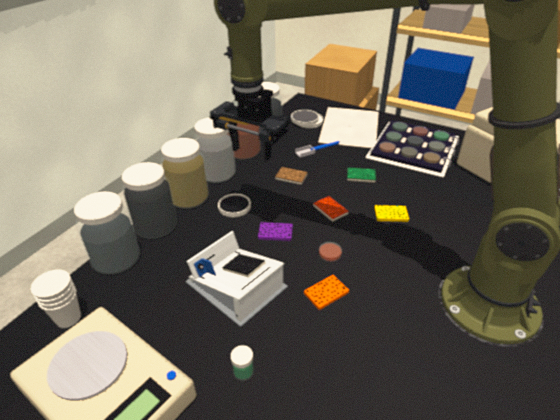

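Scene/side candidates are: green (159,246)/(361,174) against yellow (193,193)/(391,213). Rust is (235,224)/(330,208) against brown (226,288), petri (278,188) and orange (326,291). Charcoal is on the deck (355,185)/(243,264), against purple (303,227). Tray with the blue guide is at (385,197)/(205,268).

```bash
cat > m1.py <<'E'
from h import *
D={n:cam(n) for n in('scene','side')}
px={'green':[(159,246),(361,174)],'rust':[(235,224),(330,208)],'brown':[(226,288),(291,176)],'yellow':[(193,193),(391,213)],'purple':[(303,227),(276,231)],'orange':[None,(326,291)],'petri':[(278,188),(330,252)]}
for k,(a,b) in px.items():
    for n,p in (('scene',a),('side',b)):
        if p is None: continue
        d=D[n]; lab=cv2.cvtColor(d['image'],cv2.COLOR_RGB2HSV).astype(int)
        u,v=p; h0=np.median(lab[v-4:v+5,u-4:u+5].reshape(-1,3),0)
        dh=np.abs((lab[...,0]-h0[0]+90)%180-90); m=((dh<12)&(lab[...,1]>max(60,h0[1]*.5))&(lab[...,2]>40)).astype(np.uint8)
        m=cv2.morphologyEx(m,cv2.MORPH_CLOSE,np.ones((3,3)))
        _,L=cv2.connectedComponents(m); lb=L[v-3:v+4,u-3:u+4]; l=np.bincount(lb[lb>0]).argmax()
        c=max(cv2.findContours((L==l).astype(np.uint8),0,1)[0],key=cv2.contourArea).reshape(-1,2)
        W=ray(d,c,[0,0,1],.010)[:,:2]*1000
        (x,y),(w,h),a=cv2.minAreaRect(W.astype(np.float32))
        if w<h: a-=90; w,h=h,w
        print(k,n,h0,'c %.0f %.0f size %.0f %.0f ang %.1f'%(x,y,w,h,(a+90)%180-90))
# deck
Ds=D['side']; P=pts(Ds); S=pts(D['scene'])
for n,Q,uv in(('side',P,[(255,285),(265,275),(243,264),(262,262)]),('scene',S,[(375,205),(355,185),(350,205),(385,185)])):
    for u,v in uv: print(n,(u,v),Q[v,u].round(3),D[n]['image'][v,u])
for n,b in(('side',(170,220,300,330)),('scene',(320,140,420,240))):
    i=D[n]['image'][b[1]:b[3],b[0]:b[2]]; cv2.imwrite(f'pics/{n}_tray.png',cv2.resize(i,None,fx=5 if n=='side' else 6,fy=5 if n=='side' else 6,interpolation=2)[:600,:800,::-1])
E
python3 m1.py; python3 -c "
import cv2,numpy as np
a=cv2.imread('pics/side_tray.png');b=cv2.imread('pics/scene_tray.png');c=np.hstack([cv2.resize(a,(400,338)),cv2.resize(b,(338,338))]);cv2.imwrite('pics/both.png',c)"
```

```text
green scene [ 70. 178. 130.] c 459 -353 size 92 62 ang 21.6
green side [ 71. 177. 136.] c 460 -355 size 93 66 ang 21.6
rust scene [  8. 234. 131.] c 476 -143 size 92 63 ang -26.0
rust side [  8. 234. 149.] c 477 -143 size 96 66 ang -25.9
brown scene [ 16. 149. 160.] c 661 -239 size 94 64 ang 8.6
brown side [ 15. 151. 168.] c 661 -239 size 98 72 ang 8.6
yellow scene [ 27. 255. 249.] c 312 -207 size 102 70 ang 26.4
yellow side [ 28. 255. 250.] c 308 -203 size 100 79 ang 28.4
purple scene [144. 165. 166.] c 572 24 size 95 68 ang 24.4
purple side [144. 169. 174.] c 568 30 size 97 77 ang 24.1
orange side [ 16. 255. 254.] c 354 159 size 100 71 ang 62.4
petri scene [  9. 143. 165.] c 407 26 size 68 58 ang -25.9
petri side [  8. 137. 181.] c 401 33 size 69 61 ang -67.1
side (255, 285) [0.474 0.281 0.088] [236 229 217]
side (265, 275) [0.47  0.244 0.087] [248 244 232]
side (243, 264) [0.542 0.226 0.07 ] [48 45 43]
side (262, 262) [0.5   0.209 0.082] [95 89 73]
scene (375, 205) [0.636 0.212 0.072] [143 138 123]
scene (355, 185) [0.546 0.204 0.073] [58 56 51]
scene (350, 205) [0.584 0.168 0.042] [249 247 236]
scene (385, 185) [0.569 0.295 0.054] [249 250 240]
```

View pics/both.png

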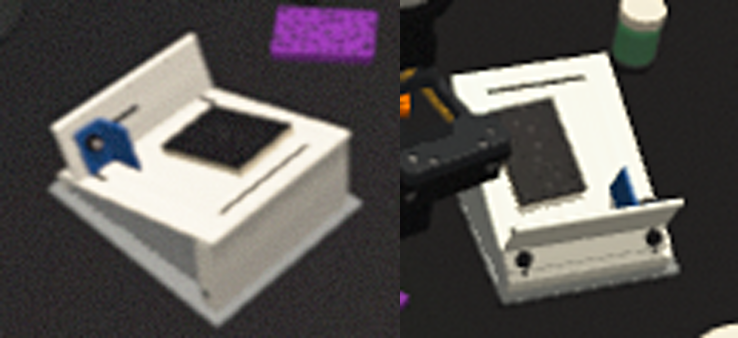

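The crop shows the charcoal tile (a look-alike in no other colour sits on the deck) askew, with the blue guide at about (110,150) on the crop's left and the backstop behind. I'll look at the tray from above with the wrist camera.

```bash
cat >> h.py <<'E'
def tool():
    s=ctrl.get_state(); return np.array(s['position']),R.from_rotvec(s['tool_rot']),s
def row(p,Rt):
    "one row to reach world pose from the measured pose"
    q,r,s=tool(); d=r.inv().apply(np.array(p)-q)*1000; w=np.degrees((r.inv()*Rt).as_rotvec())
    print('row',d.round(1),w.round(2),'N>=%.1f'%max(np.linalg.norm(d)/50,np.linalg.norm(w)/8.59))
E
python3 - <<'E'
from h import *
p,r,s=tool(); print(p,r.as_matrix().round(3),s['ft_force'],s['grip_width'],s['time'])
d=cam('wrist'); o=-d['R'].T@d['t']; print('cam in tool',r.inv().apply(o-p),'axis',r.inv().apply(d['R'][2]),'f',d['f'])
E
```

```text
[ 6.49671290e-01 -5.57264047e-05  2.21861045e-01] [[-0.     1.    -0.001]
 [ 1.     0.    -0.   ]
 [-0.    -0.001 -1.   ]] [-0.35688314 -0.07280215  0.35160938] 0.9996563893626071 0.2
cam in tool [ 6.94981962e-02 -9.01738292e-05 -1.61884764e-01] axis [-2.55794216e-01 -6.57173934e-04  9.66731032e-01] f 322.8329943933391
```

```bash
python3 -m jog '[[[100,-80,-60,0,0,0,87],[100,-80,-60,0,0,0,87],[100,-80,-60,0,0,0,87],[100,-80,-60,0,0,0,87],[100,-80,-60,0,0,0,87]]]'; python3 - <<'E'
from h import *
d=cam('wrist','w1.png'); np.savez('w1.npz',**{k:d[k] for k in('image','depth','R','t','f','cx','cy')})
E
```

```text
time: 0.75
position: [0.57, 0.1007, 0.2834]
tool_rot: [2.218, 2.223, 0.002]
ft_force: [0.7, -1.0, -0.2]
grip_width: 0.997
grip_force: 0.0
```

View pics/w1.png

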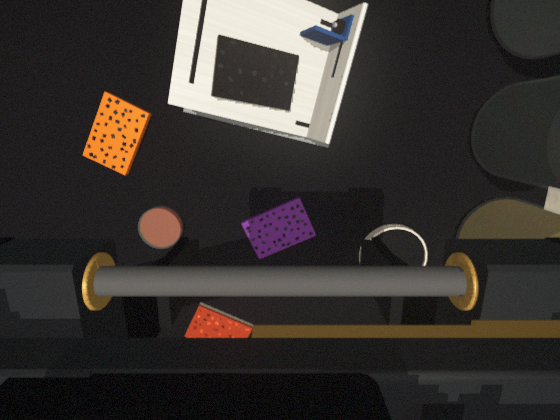

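Wrist view: tray at the top, cut off; charcoal at (255,73), guide (328,33), backstop face about (325,95). Moving 90 mm over for a full view.

```bash
python3 -m jog '[[[90,0,0,0,0,0,87],[90,0,0,0,0,0,87],[90,0,0,0,0,0,87],[90,0,0,0,0,0,87]]]'; python3 - <<'E'
from h import *
d=cam('wrist','w2.png'); np.savez('w2.npz',**{k:d[k] for k in('image','depth','R','t','f','cx','cy')})
P=pts(d); hsv=cv2.cvtColor(d['image'],cv2.COLOR_RGB2HSV)
# deck plane by RANSAC over points 20..95 mm high, white
m=(P[...,2]>.02)&(P[...,2]<.095)&(d['depth']>0)&(hsv[...,2]>180)&(hsv[...,1]<60); Q=P[m]; rng=np.random.default_rng(0); best=None
for _ in range(300):
    a=Q[rng.choice(len(Q),3,False)]; n=np.cross(a[1]-a[0],a[2]-a[0]); 
    if np.linalg.norm(n)<1e-6: continue
    n/=np.linalg.norm(n); n*=np.sign(n[2])
    if abs(np.degrees(np.arccos(n[2]))-20)>4: continue
    k=(abs((Q-a[0])@n)<.0015)
    if best is None or k.sum()>best.sum(): best=k
A=Q[best]; c=A.mean(0); n=np.linalg.svd(A-c,full_matrices=False)[2][2]; n*=np.sign(n[2])
print('n',n,'tilt',np.degrees(np.arccos(n[2])),'yaw',np.degrees(np.arctan2(n[1],n[0])),'N',len(A),'rms',((A-c)@n).std())
E
```

```text
time: 1.2
position: [0.5703, 0.1893, 0.281]
tool_rot: [-2.221, -2.221, 0.004]
ft_force: [0.4, -0.8, -0.1]
grip_width: 1.003
grip_force: 0.0
n [ 0.33327247 -0.08163601  0.93928964] tilt 20.067399738003083 yaw -13.763746135244052 N 11284 rms 0.000658035597665616
```

View pics/w2.png

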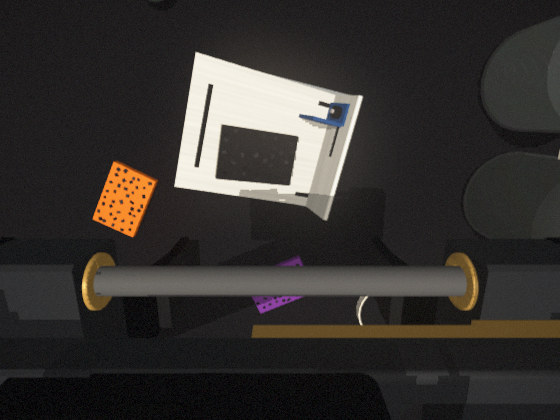

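```bash
cat > m2.py <<'E'
from h import *
d=dict(np.load('w2.npz')); P=pts(d); hsv=cv2.cvtColor(d['image'],cv2.COLOR_RGB2HSV)
n0=np.array([.33327,-.08164,.93929]); 
def line(uvs,n,c): # subpixel not needed: fit many edge points
    return ray(d,uvs,n,c)
# left/high edge: for each row, first white pixel column
E=[]
for v in range(62,182,3):
    r=d['image'][v,150:260].max(-1).astype(int); k=np.where(r>130)[0]
    E.append((150+k[0]-.5,v))
for yaw in (None,):
    hi=ray(d,np.array(E),[0,0,1],.088); cc=hi.mean(0); u=np.linalg.svd(hi-cc)[2][0]; u*=np.sign(u[1])
    print('edge dir yaw',np.degrees(np.arctan2(-u[0],u[1])),'pt',cc,'resid',np.abs((hi-cc)@np.array([-u[1],u[0],0])).max())
y=u; h=np.array([y[1],-y[0],0]); a=np.radians(20)
X=h*np.cos(a)+np.array([0,0,-np.sin(a)]); Z=np.cross(X,y)
# bottom-edge points (y=-112): last white px per column; top edge (y=+30): first
B=[];T=[]
for uu in list(range(190,235,3)):
    c=d['image'][40:210,uu].max(-1).astype(int); k=np.where(c>130)[0]; T.append((uu,40+k[0]-.5)); B.append((uu,40+k[-1]+.5))
O0=cc-X*(-.170)  # origin modulo y
cpl=Z@O0
for nm,L,yy in(('top',T,.03),('bot',B,-.112)):
    w=ray(d,np.array(L),Z,cpl); t=(w-O0)@y; print(nm,'y',t.min(),t.max(),t.std(),'-> offs',np.median(t)-yy)
    if nm=='top': oy=np.median(t)-yy
    else: oy=(oy+np.median(t)-yy)/2
O=O0+y*oy; M=np.stack([X,y,Z],1); print('O',O); np.savez('tray.npz',O=O,M=M)
Q=(P-O)@M; 
blue=(hsv[...,0]>95)&(hsv[...,0]<130)&(hsv[...,1]>100)&(hsv[...,2]>40)
blue[:90]=0; blue[135:]=0
q=Q[blue]; print('blue',len(q)); 
for lo in(0,.01,.02,.03): 
    k=q[(q[:,2]>lo)&(q[:,2]<lo+.01)]; 
    if len(k): print(lo,len(k),np.percentile(k,[5,50,95],0).round(4).tolist())
m=(Q[...,2]>.012)&(Q[...,2]<.045)&(Q[...,1]<-.02)&(Q[...,1]>-.11)&(Q[...,0]>-.06)&(Q[...,0]<.03)&(d['depth']>0)
q=Q[m]; print('backstop x',len(q),np.percentile(q[:,0],[5,25,50,75,95]))
for lo,hi in((-.1,-.08),(-.07,-.05),(-.045,-.02)): k=q[(q[:,1]>lo)&(q[:,1]<hi)]; print(lo,len(k),np.median(k[:,0]))
k=(np.abs(Q[...,2])<.003)&(Q[...,0]>-.15)&(Q[...,0]<-.05)&(Q[...,1]>0)&(Q[...,1]<.03); print('deck z',np.median(Q[k][:,2]))
# charcoal
dark=(hsv[...,2]<110)&(Q[...,0]>-.15)&(Q[...,0]<-.01)&(Q[...,1]>-.105)&(Q[...,1]<-.015)&(Q[...,2]>.004)
_,L,st,_=cv2.connectedComponentsWithStats(dark.astype(np.uint8)); l=1+st[1:,4].argmax()
c=max(cv2.findContours((L==l).astype(np.uint8),0,1)[0],key=cv2.contourArea).reshape(-1,2)
w=(ray(d,c,Z,Z@(O+Z*.010))-O)@M*1000; print('char z depth',np.median(Q[L==l][:,2]),cv2.minAreaRect(w[:,:2].astype(np.float32)))
E
python3 m2.py
```

```text
edge dir yaw -15.635169828379873 pt [0.46714103 0.25985682 0.088     ] resid 0.02405299032686062
top y 0.04003140680865661 0.07172128073510706 0.008218991372810357 -> offs 0.0414773681922883
bot y -0.07183636862022277 -0.07016553265728359 0.0005192175300383933 -> offs 0.041020961726217275
O [0.63209478 0.25652588 0.02985658]
blue 284
0 23 [[-0.0098, 0.0039, 0.0035], [-0.009, 0.0116, 0.0064], [-0.0084, 0.0233, 0.0089]]
0.01 10 [[-0.0097, 0.0036, 0.0117], [-0.0091, 0.0047, 0.0158], [-0.0088, 0.0229, 0.0193]]
0.02 22 [[-0.0426, 0.0, 0.0211], [-0.0091, 0.0053, 0.0247], [-0.0086, 0.0231, 0.0288]]
0.03 91 [[-0.0324, 0.0006, 0.0312], [-0.009, 0.0124, 0.0363], [-0.0071, 0.023, 0.0398]]
backstop x 1003 [-0.00414132 -0.00331251 -0.00259087 -0.00182348 -0.00107214]
-0.1 221 -0.0016593981684681351
-0.07 233 -0.0026547429675660887
-0.045 302 -0.0035828069773377897
deck z -0.0003324959814162007
char z depth 0.32577672567767635 ((521.8203735351562, -386.1705322265625), (455.78759765625, 933.30419921875), 42.70266342163086)
```

```bash
sed -i "s/^    hi=ray.*$/    hi=ray(d,np.array(E),[0,0,1],.088); l=cv2.fitLine(hi[:,:2].astype(np.float32),cv2.DIST_WELSCH,0,.01,.01).ravel(); u=np.array([l[0],l[1],0.]); u*=np.sign(u[1]); cc=np.array([l[2],l[3],.088])/; s/^    print('edge dir.*$/    print('yaw',np.degrees(np.arctan2(-u[0],u[1])),np.sort(np.abs((hi-cc)@np.array([-u[1],u[0],0])))[-4:])/; s/(Q\[...,2\]>.004)/(Q[...,2]>.004)\&(Q[...,2]<.02)\&(d['depth']>0)/" m2.py; python3 m2.py
```

```text
yaw -13.658333713558118 [0.00051714 0.00054705 0.00056476 0.0272263 ]
top y 0.030330932147548426 0.06146967885516221 0.008038259565614318 -> offs 0.030998089000505068
bot y -0.08240734648595693 -0.08127186165880496 0.0003559996613020953 -> offs 0.030205810730635593
O [0.63261188 0.26113082 0.02985658]
blue 284
0 23 [[-0.0086, -0.0006, 0.0039], [-0.0081, 0.0072, 0.0067], [-0.0075, 0.0189, 0.0093]]
0.01 9 [[-0.0088, -0.001, 0.012], [-0.0083, 0.0004, 0.0162], [-0.0078, 0.0183, 0.0189]]
0.02 23 [[-0.0403, -0.0033, 0.0215], [-0.0081, 0.0006, 0.0243], [-0.0077, 0.0185, 0.0291]]
0.03 81 [[-0.009, -0.0021, 0.0313], [-0.008, 0.008, 0.0362], [-0.0072, 0.0187, 0.0399]]
backstop x 1023 [-0.00471655 -0.00431188 -0.00403228 -0.00377812 -0.00338074]
-0.1 218 -0.004022689977286253
-0.07 230 -0.004026568547911844
-0.045 302 -0.004088307076130239
deck z 8.159169580709507e-05
char z depth 0.010110604500175875 ((-85.14494323730469, -60.223236083984375), (90.11663055419922, 59.15727996826172), 3.995044231414795)
```

Tray frame fits well: backstop face at x≈-4, guide face at y≈-3…-4, charcoal at (-85,-60) turned 4°. Now the approach above charcoal, tool square to the deck, grasp 20 mm upslope of its centre.

```bash
cat >> h.py <<'E'
try:
    T=np.load('tray.npz'); O,M=T['O'],T['M']
except OSError: pass
def tray(x,y,z,yaw=0,base=False):
    "TCP pose at tray coordinates mm, tool x up the slope, tool y along tray y, yaw deg about deck normal"
    c,s=np.cos(np.radians(yaw)),np.sin(np.radians(yaw)); X=M@[c,s,0]; Y=M@[-s,c,0]
    return O+M@(np.array([x,y,z])/1000), R.from_matrix(np.stack([-X,Y,-M[:,2]],1))
def bench(x,y,z,yaw):
    c,s=np.cos(np.radians(yaw)),np.sin(np.radians(yaw))
    return np.array([x,y,z])/1000, R.from_matrix(np.array([[-c,-s,0],[-s,c,0],[0,0,-1.]]))
def where():
    p,r,s=tool(); print('tray mm',((p-O)@M*1000).round(2),'err',np.degrees((tray(0,0,0)[1].inv()*r).as_rotvec()).round(2),'F tray',(np.array(s['ft_force'])@M).round(2),'w',round(s['grip_width']*87,2),s['time'])
E
python3 -c "
from h import *
c,s=np.cos(np.radians(4)),np.sin(np.radians(4))
print(-85.1-20*c,-60.2-20*s); row(*tray(-105.1,-61.6,70,4)); row(*tray(-105.1,-61.6,2,4))"
```

```text
-105.05128100519647 -61.59512947488251
row [ 31.4 -25.2 149.7] [ 12.69  17.56 -79.63] N>=9.6
row [ 36.9 -47.7 213.6] [ 12.69  17.56 -79.63] N>=9.6
```

```bash
python3 -m jog '[[[10,-5,30,3,4,-16,87],[20,-10,60,5,7,-32,87],[25,-20,90,8,11,-48,87],[31,-25,120,10,14,-64,87],[31,-25,150,12.7,17.6,-79.6,87],[31,-25,150,12.7,17.6,-79.6,87],[31,-25,150,12.7,17.6,-79.6,87],[31,-25,150,12.7,17.6,-79.6,87],[31,-25,150,12.7,17.6,-79.6,87],[31,-25,150,12.7,17.6,-79.6,87]]]' 20; python3 -c "
from h import *
where(); row(*tray(-105.1,-61.6,2,4))"
```

```text
time: 2.25
position: [0.5464, 0.2174, 0.1314]
tool_rot: [-0.233, -2.785, -0.077]
ft_force: [0.4, 0.2, -0.5]
grip_width: 0.998
grip_force: 0.0
tray mm [-103.78  -62.83   70.32] err [-0.04  0.04 -4.12] F tray [ 0.51  0.29 -0.37] w 86.8 2.25
row [ 1.2  1.3 68.3] [ 0.05 -0.04  0.12] N>=1.4
```

```bash
python3 -m jog '[[[1,1,20,0,0,0,87],[1,1,40,0,0,0,87],[1,1,55,0,0,0,87],[1,1,60,0,0,0,87],[1,1,63,0,0,0,87],[1,1,65,0,0,0,87],[1,1,66,0,0,0,87],[1,1,66,0,0,0,87]]]' 15; python3 -c "
from h import *
where()"
```

```text
time: 3.05
position: [0.5228, 0.2276, 0.0714]
tool_rot: [-0.232, -2.788, -0.079]
ft_force: [-0.3, 0.0, 0.7]
grip_width: 1.0
grip_force: 0.0
tray mm [-106.99  -58.51    5.23] err [-0.12 -0.08 -4.16] F tray [-0.54 -0.05  0.51] w 86.97 3.05
```

```bash
python3 -m jog '[[[0,0,0,0,0,0,87]]]'; python3 -c "
from h import *
where()
for i in range(4): ctrl.get_image('side'); where()"
```

```text
time: 3.15
position: [0.5228, 0.2276, 0.0713]
tool_rot: [-0.232, -2.788, -0.079]
ft_force: [0.2, -1.0, -0.0]
grip_width: 1.001
grip_force: 0.0
tray mm [-107.05  -58.47    5.19] err [-0.12 -0.08 -4.16] F tray [ 0.36 -0.93  0.12] w 87.05 3.15
tray mm [-107.11  -58.49    5.09] err [-0.11 -0.07 -4.16] F tray [ 0.05  0.04 -0.05] w 86.92 3.2
tray mm [-107.14  -58.52    5.01] err [-0.11 -0.06 -4.16] F tray [-0.42  0.26 -0.24] w 87.04 3.25
tray mm [-107.16  -58.56    4.94] err [-0.11 -0.06 -4.16] F tray [-0.82  0.23 -0.92] w 86.87 3.3
tray mm [-107.2   -58.61    4.82] err [-0.1  -0.05 -4.16] F tray [ 0.07 -0.75  0.63] w 86.84 3.35
```

```bash
python3 -m jog '[[[-1,-3,2,0,0,0,87],[-1,-3,2,0,0,0,87],[-1,-3,2,0,0,0,70],[-1,-3,2,0,0,0,58],[-1,-3,2,0,0,0,50],[-1,-3,2,0,0,0,50],[-1,-3,2,0,0,0,50],[-1,-3,2,0,0,0,50]]]' 15; python3 -c "
from h import *
where()"
```

```text
time: 4.15
position: [0.5222, 0.2247, 0.0686]
tool_rot: [-0.232, -2.787, -0.079]
ft_force: [1.0, 0.5, 0.1]
grip_width: 0.688
grip_force: 15.0
tray mm [-106.03  -61.53    2.68] err [-0.1  -0.03 -4.15] F tray [0.8  0.68 0.4 ] w 59.84 4.15
```

```bash
python3 -m jog '[[[0,0,0,0,0,2,50],[0,0,0,0,0,4.2,50],[-5,0,0,0,0,4.2,50],[-10,-1,0,0,0,4.2,50],[-15,-1,0,0,0,4.2,50],[-20,-1.5,0,0,0,4.2,50],[-25,-2,0,0,0,4.2,50],[-28,-2,0,0,0,4.2,50],[-28,-2,0,0,0,4.2,50]]]' 15; python3 -c "
from h import *
where()"
```

```text
time: 5.05
position: [0.5485, 0.2181, 0.0587]
tool_rot: [-0.335, -2.776, -0.061]
ft_force: [0.7, -1.0, -1.1]
grip_width: 0.687
grip_force: 15.0
tray mm [-77.1  -61.69   2.68] err [-0.11 -0.07  0.07] F tray [ 1.27 -0.83 -0.69] w 59.74 5.05
```

```bash
python3 -m jog '[[[0,6,0,0,0,0,50],[0,12,0,0,0,0,50],[0,18,0,0,0,0,50],[0,22,0,0,0,0,50],[0,24,0,0,0,0,50],[-3,24,0,0,0,0,50],[-4,24,0,0,0,0,50],[-5,24,0,0,0,0,50],[-5,24,0,0,0,0,50]]]' 15; python3 -c "
from h import *
where()"; python3 -m jog '[[[-1,0,0,0,0,0,50],[-1,0,0,0,0,0,50]]]';  python3 -c "
from h import *
where()"
```

```text
time: 5.95
position: [0.5583, 0.2405, 0.0573]
tool_rot: [-0.335, -2.775, -0.061]
ft_force: [0.5, 0.5, -0.0]
grip_width: 0.685
grip_force: 15.0
tray mm [-72.68 -37.63   2.7 ] err [-0.11 -0.04  0.07] F tray [0.39 0.56 0.12] w 59.58 5.95
time: 6.15
position: [0.5591, 0.2402, 0.057]
tool_rot: [-0.334, -2.775, -0.061]
ft_force: [0.0, 0.8, -0.2]
grip_width: 0.684
grip_force: 15.0
tray mm [-71.77 -37.7    2.71] err [-0.1  -0.03  0.06] F tray [-0.11  0.8  -0.25] w 59.47 6.15
```

```bash
python3 -m jog '[[[-1,0,0,0,0,0,50],[-1,0,0,0,0,0,50]]]' >/dev/null;  python3 -c "
from h import *
where()"; python3 -m jog '[[[-1,0,0,0,0,0,50],[-1,0,0,0,0,0,50]]]' >/dev/null;  python3 -c "
from h import *
where()"
```

```text
tray mm [-70.76 -37.68   2.68] err [-0.1  -0.03  0.06] F tray [ 0.04  0.8  -0.53] w 60.03 6.35
tray mm [-70.31 -37.59   2.69] err [-0.08  0.03  0.04] F tray [-1.95 -0.81  1.51] w 59.88 6.55
```

```bash
python3 -m jog '[[[0,1,0,0,0,0,50],[0,1,0,0,0,0,50]]]' >/dev/null;  python3 -c "
from h import *
where()"; python3 -m jog '[[[0,1,0,0,0,0,50],[0,1,0,0,0,0,50]]]' >/dev/null;  python3 -c "
from h import *
where()"
```

```text
tray mm [-70.34 -37.52   2.7 ] err [0.   0.04 0.08] F tray [-4.31 -3.49  2.08] w 59.35 6.75
tray mm [-70.34 -36.98   2.68] err [0.04 0.06 0.11] F tray [-3.55 -4.16  3.5 ] w 59.56 6.95
```

```bash
python3 -m jog '[[[0.5,1,0,0,0,0,50],[0.5,1,0,0,0,0,50]]]' >/dev/null;  python3 -c "
from h import *
where()"; python3 -m jog '[[[0,1,0,0,0,0,50],[0,1,0,0,0,0,50]]]' >/dev/null;  python3 -c "
from h import *
where()"
```

```text
tray mm [-70.37 -35.39   2.68] err [-0.03 -0.01  0.09] F tray [-3.12 -3.33  2.38] w 59.85 7.15
tray mm [-70.37 -35.32   2.7 ] err [0.06 0.02 0.13] F tray [-3.6  -5.35  2.9 ] w 59.56 7.35
```

```bash
python3 -m jog '[[[0.3,1,0,0,0,0,50],[0.3,1,0,0,0,0,50]]]' >/dev/null;  python3 -c "
from h import *
where()"; python3 -m jog '[[[0,1,0,0,0,0,50],[0,1,0,0,0,0,50]]]' >/dev/null;  python3 -c "
from h import *
where()"
```

```text
tray mm [-70.39 -35.26   2.74] err [0.13 0.02 0.17] F tray [-3.32 -7.77  2.94] w 59.53 7.55
tray mm [-70.42 -35.2    2.78] err [0.21 0.05 0.21] F tray [-5.16 -9.68  5.47] w 59.64 7.75
```

```bash
python3 -m jog '[[[0.3,-2,0,0,0,0,50],[0.3,-3,0,0,0,0,50],[0.3,-3,0,0,0,0,65],[0.3,-3,0,0,0,0,80],[0.3,-3,0,0,0,0,80],[0.3,-3,-15,0,0,0,80],[0.3,-3,-50,0,0,0,80],[0.3,-3,-90,0,0,0,87],[0.3,-3,-130,0,0,0,87],[60,-3,-130,0,0,0,87]]]';  python3 -c "
from h import *
where(); cam('wrist','w3.png'); 
c,s=np.cos(np.radians(21.6)),np.sin(np.radians(21.6)); x,y=460-20*c,-354-20*s
print(x,y); row(*bench(x,y,120,21.6))"
```

```text
time: 8.75
position: [0.5673, 0.2407, 0.1984]
tool_rot: [-0.348, -2.783, -0.068]
ft_force: [-0.3, 0.9, 0.9]
grip_width: 0.989
grip_force: 0.0
tray mm [-112.76  -35.3   138.33] err [-0.52 -0.57  0.52] F tray [-0.81  0.84  0.7 ] w 86.04 8.75
441.40447028223497 -361.36249105369353
row [ -58.2 -618.1   61.9] [  6.43 -19.33 -34.76] N>=12.5
```

View pics/w3.png

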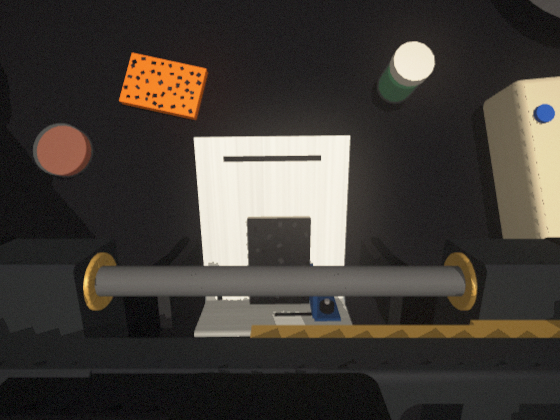

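Charcoal sits square against backstop and guide (tile at (278,260), guide (325,305)). On to the green tile.

```bash
python3 -m jog '[[[-58,-50,10,0,0,0,87],[-58,-150,10,1,-4,-7,87],[-58,-250,20,2,-8,-14,87],[-58,-350,30,3,-12,-21,87],[-58,-450,40,4,-15,-28,87],[-58,-550,60,6.4,-19.3,-34.8,87],[-58,-618,62,6.4,-19.3,-34.8,87],[-58,-618,62,6.4,-19.3,-34.8,87],[-58,-618,62,6.4,-19.3,-34.8,87],[-58,-618,62,6.4,-19.3,-34.8,87]]]' >/dev/null; python3 -m jog '[[[0,0,0,0,0,0,87],[0,0,0,0,0,0,87]]]'; python3 -c "
from h import *
row(*bench(441.4,-361.4,120,21.6))"
```

```text
time: 10.0
position: [0.4796, -0.2318, 0.1324]
tool_rot: [-0.581, 3.087, -0.005]
ft_force: [0.2, 1.6, 0.2]
grip_width: 1.003
grip_force: 0.0
row [  82.7 -106.8   12.7] [-0.19 -0.02 -0.29] N>=2.7
```

```bash
python3 -m jog '[[[83,-107,13,0,0,0,87],[83,-107,13,0,0,0,87],[83,-107,13,0,0,0,87],[83,-107,13,0,0,0,87],[83,-107,13,0,0,0,87],[83,-107,13,0,0,0,87]]]'; python3 -c "
from h import *
row(*bench(441.4,-361.4,3,21.6))"
```

```text
time: 10.6
position: [0.4435, -0.3582, 0.1195]
tool_rot: [-0.591, 3.085, -0.004]
ft_force: [0.3, -0.1, -0.1]
grip_width: 0.998
grip_force: 0.0
row [  3.2  -1.9 116.5] [-0.15  0.01  0.1 ] N>=2.3
```

```bash
python3 -m jog '[[[3,-2,40,0,0,0,87],[3,-2,75,0,0,0,87],[3,-2,95,0,0,0,87],[3,-2,107,0,0,0,87],[3,-2,111,0,0,0,87],[3,-2,113,0,0,0,87],[3,-2,113.5,0,0,0,87],[3,-2,113.5,0,0,0,87]]]' 25;  python3 -c "
from h import *
row(*bench(441.4,-361.4,3,21.6))"
```

```text
time: 11.4
position: [0.4404, -0.3646, 0.0067]
tool_rot: [-0.585, 3.086, -0.008]
ft_force: [0.3, -0.5, 0.1]
grip_width: 0.996
grip_force: 0.0
row [-2.1  2.6  3.7] [-0.28 -0.01 -0.12] N>=0.1
```

```bash
python3 -m jog '[[[-2,2,2,0,0,0,87],[-2,2,3,0,0,0,87],[-2,2,3,0,0,0,75],[-2,2,3,0,0,0,62],[-2,2,3,0,0,0,50],[-2,2,3,0,0,0,50],[-2,2,3,0,0,0,50],[-2,2,3,0,0,0,50]]]' 25;  python3 -c "
from h import *
p,r,s=tool(); print(p,s['grip_width']*87); row(*bench(441.4,-361.4,3,21.6))"
```

```text
time: 12.2
position: [0.4407, -0.3616, 0.0026]
tool_rot: [0.585, -3.086, 0.005]
ft_force: [0.6, -0.4, 0.3]
grip_width: 0.684
grip_force: 25.0
[ 0.44065277 -0.36160436  0.00255293] 59.48572383659787
row [-0.8 -0.1 -0.4] [-0.18 -0.07 -0.13] N>=0.0
```

```bash
python3 -m jog '[[[0,0,-10,0,0,0,50],[0,0,-30,0,0,0,50],[0,0,-70,0,0,0,50],[0,0,-120,0,0,0,50],[0,0,-150,0,0,0,50],[0,0,-150,0,0,0,50]]]' 25;  python3 -c "
from h import *
row(*tray(-80,-43,80))"
```

```text
time: 12.8
position: [0.4435, -0.3632, 0.159]
tool_rot: [-0.584, 3.08, -0.018]
ft_force: [-0.6, -1.2, -0.9]
grip_width: 0.685
grip_force: 25.0
row [-340.6  504.4   21.8] [-6.74 19.81 34.67] N>=12.2
```

```bash
python3 -m jog '[[[-28,41,-10,0,0,0,50],[-60,85,-20,0,0,0,50],[-85,125,-20,-1,3,5,50],[-115,168,-20,-2,6,10,50],[-140,210,-20,-3,9,15,50],[-170,252,-20,-4,12,20,50],[-200,294,-20,-5,15,25,50],[-225,336,-20,-6,17,30,50],[-255,378,-10,-6.7,19.8,34.7,50],[-285,420,-5,-6.7,19.8,34.7,50]]]' 25;  python3 -m jog '[[[0,0,0,0,0,0,50],[0,0,0,0,0,0,50]]]'; python3 -c "
from h import *
where();row(*tray(-80,-43,80))"
```

```text
time: 13.8
position: [0.5499, 0.1242, 0.1549]
tool_rot: [-0.337, -2.762, -0.064]
ft_force: [1.1, 0.2, -2.0]
grip_width: 0.684
grip_force: 25.0
time: 14.0
position: [0.5487, 0.1255, 0.1559]
tool_rot: [-0.325, -2.764, -0.064]
ft_force: [-0.6, -1.1, -1.6]
grip_width: 0.685
grip_force: 25.0
tray mm [ -89.66 -151.64  101.48] err [-0.12  0.66 -0.26] F tray [ 0.23 -1.17 -1.57] w 59.61 14.0
row [-10.4 108.6  21.6] [ 0.12 -0.66  0.26] N>=2.2
```

```bash
python3 -m jog '[[[-10,35,5,0,0,0,50],[-10,70,10,0,-0.7,0.3,50],[-10,95,15,0,-0.7,0.3,50],[-10,107,22,0,-0.7,0.3,50],[-10,109,32,0,-0.7,0.3,50],[-10,109,42,0,-0.7,0.3,50],[-10,109,52,0,-0.7,0.3,50],[-10,109,62,0,-0.7,0.3,50],[-10,109,70,0,-0.7,0.3,50],[-10,109,72,0,-0.7,0.3,50]]]' 25;  python3 -m jog '[[[0,0,0,0,0,0,50],[0,0,0,0,0,0,50],[0,0,0,0,0,0,50]]]' >/dev/null; python3 -c "
from h import *
where();row(*tray(-78,-41,16))"
```

```text
time: 15.0
position: [0.5591, 0.2331, 0.0854]
tool_rot: [-0.34, -2.775, -0.061]
ft_force: [0.1, 0.2, -0.6]
grip_width: 0.686
grip_force: 25.0
tray mm [-79.39 -43.5   31.97] err [-0.24 -0.22  0.24] F tray [-0.06  0.04 -1.06] w 59.38 15.3
row [-1.3  2.4 16. ] [ 0.24  0.22 -0.24] N>=0.3
```

```bash
python3 -m jog '[[[-1,2,5,0.2,0.2,-0.2,50],[-1,2,10,0.2,0.2,-0.2,50],[-1,2,14,0.2,0.2,-0.2,50],[-1,2,16,0.2,0.2,-0.2,50],[-1,2,16.5,0.2,0.2,-0.2,50],[-1,2,16.5,0.2,0.2,-0.2,50]]]' 25 >/dev/null; python3 -c "
from h import *
where()"; python3 -m jog '[[[0,0,1,0,0,0,50],[0,0,1.5,0,0,0,50],[0,0,1.5,0,0,0,50]]]' >/dev/null; python3 -c "
from h import *
where()";
```

```text
tray mm [-78.59 -41.73  14.78] err [-0.01  0.04  0.05] F tray [ 1.32  0.45 -1.88] w 59.43 15.9
tray mm [-78.57 -41.71  13.37] err [-0.01  0.03  0.05] F tray [ 0.17  0.3  -1.13] w 59.29 16.2
```

```bash
python3 -m jog '[[[0,0,0.7,0,0,0,50],[0,0,0.7,0,0,0,50]]]' >/dev/null; python3 -c "
from h import *
where()";  python3 -m jog '[[[0,0,0.7,0,0,0,50],[0,0,0.7,0,0,0,50]]]' >/dev/null; python3 -c "
from h import *
where()";
```

```text
tray mm [-78.5  -41.65  13.01] err [-0.02  0.01  0.05] F tray [-0.05 -1.01  1.09] w 59.59 16.4
tray mm [-78.49 -41.62  12.96] err [-0.03 -0.02  0.05] F tray [-1.51  0.37  4.68] w 59.62 16.6
```

```bash
python3 -m jog '[[[-1,0,-0.7,0,0,0,50],[-2.5,1,-0.7,0,0,0,50],[-4,2,-0.7,0,0,0,50],[-5,3,-0.7,0,0,0,50],[-6,3.5,-0.7,0,0,0,50],[-6.5,4,-0.7,0,0,0,50],[-6.5,4,-0.7,0,0,0,50]]]' >/dev/null; python3 -c "
from h import *
where()";  python3 -m jog '[[[-1,0,0,0,0,0,50],[-1,0,0,0,0,0,50]]]' >/dev/null; python3 -c "
from h import *
where()"; python3 -m jog '[[[-1,0,0,0,0,0,50],[-1,0,0,0,0,0,50]]]' >/dev/null; python3 -c "
from h import *
where()"
```

```text
tray mm [-71.89 -38.12  12.94] err [0.03 0.04 0.07] F tray [-2.14 -2.39  5.71] w 59.59 17.3
tray mm [-71.09 -37.81  12.93] err [0.01 0.05 0.06] F tray [-2.76 -1.28  3.6 ] w 59.68 17.5
tray mm [-70.19 -37.56  12.99] err [-0.01  0.05  0.05] F tray [-2.98 -0.93  5.34] w 59.5 17.7
```

```bash
python3 -m jog '[[[-1,0,-0.5,0,0,0,50],[-1,0,-0.5,0,0,0,50]]]' >/dev/null; python3 -c "
from h import *
where()";  python3 -m jog '[[[-1,0,0,0,0,0,50],[-1,0,0,0,0,0,50]]]' >/dev/null; python3 -c "
from h import *
where()"; python3 -m jog '[[[-1,0,0,0,0,0,50],[-1,0,0,0,0,0,50]]]' >/dev/null; python3 -c "
from h import *
where()"
```

```text
tray mm [-68.9  -37.39  13.  ] err [-0.04  0.03  0.04] F tray [-1.35 -0.59  2.73] w 59.41 17.9
tray mm [-68.02 -37.41  13.02] err [-0.04  0.04  0.04] F tray [-1.13  0.82  2.46] w 59.81 18.1
tray mm [-67.19 -37.49  13.02] err [-0.02  0.05  0.03] F tray [-1.9   0.51  2.45] w 59.46 18.3
```

```bash
for i in 1; do python3 -m jog '[[[-1,0,0,0,0,0,50],[-1,0,0,0,0,0,50]]]' >/dev/null; python3 -c "
from h import *
where()"; done;  python3 -m jog '[[[-1,0,0,0,0,0,50],[-1,0,0,0,0,0,50]]]' >/dev/null; python3 -c "
from h import *
where(); 
d=cam('scene'); i=d['image'][140:230,320:420]; e=cam('side')['image'][220:320,170:300]
cv2.imwrite('pics/g1.png',np.hstack([cv2.resize(i,(440,396),interpolation=2),cv2.resize(e,(360,396),interpolation=2)])[:,:,::-1])"
```

```text
tray mm [-67.14 -37.47  12.98] err [0.01 0.15 0.01] F tray [-4.6   0.34  3.95] w 59.51 18.5
tray mm [-67.1  -37.51  12.96] err [ 0.04  0.26 -0.01] F tray [-8.65 -1.22  4.03] w 59.47 18.7
```

View pics/g1.png

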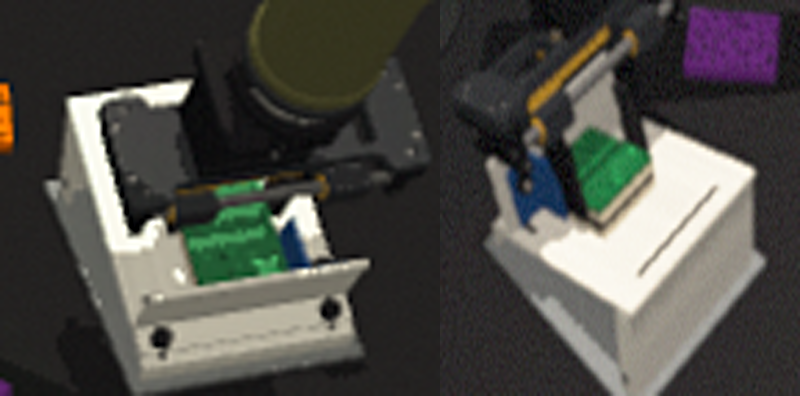

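Green lies flat on charcoal against the backstop (side crop: stack edges at (615,210) in line); now into the guide.

```bash
python3 -m jog '[[[1,1,0,0,0,0,50],[1,1.5,0,0,0,0,50],[1,1.5,0,0,0,0,50]]]' >/dev/null; python3 -c "
from h import *
where()"; python3 -m jog '[[[0,1,0,0,0,0,50],[0,1,0,0,0,0,50]]]' >/dev/null; python3 -c "
from h import *
where()";  python3 -m jog '[[[0,1,0,0,0,0,50],[0,1,0,0,0,0,50]]]' >/dev/null; python3 -c "
from h import *
where()"; python3 -m jog '[[[0,1,0,0,0,0,50],[0,1,0,0,0,0,50]]]' >/dev/null; python3 -c "
from h import *
where()"
```

```text
tray mm [-67.13 -37.47  12.94] err [0.15 0.18 0.05] F tray [-6.46 -4.13  4.29] w 59.56 19.1
tray mm [-67.13 -37.34  12.97] err [0.22 0.21 0.1 ] F tray [-7.1  -4.26  4.56] w 59.62 19.3
tray mm [-67.16 -37.1   12.92] err [0.28 0.25 0.14] F tray [-8.11 -6.67  5.09] w 59.46 19.5
tray mm [-67.19 -37.03  12.96] err [0.36 0.28 0.18] F tray [-9.17 -7.24  5.93] w 59.37 19.7
```

```bash
python3 -m jog '[[[2,0,0,0,0,0,50],[2,0,0,0,0,0,50]]]' >/dev/null; python3 -c "
from h import *
where()"; python3 -m jog '[[[0,0,0,0,0,0,50],[0,0.5,0,0,0,0,50]]]' >/dev/null; python3 -c "
from h import *
where()";  python3 -m jog '[[[0,1,0,0,0,0,50],[0,1,0,0,0,0,50]]]' >/dev/null; python3 -c "
from h import *
where()"
```

```text
tray mm [-67.31 -35.28  12.93] err [0.14 0.   0.15] F tray [-2.51 -5.05  2.73] w 59.41 19.9
tray mm [-67.26 -35.29  12.92] err [0.2  0.04 0.17] F tray [-2.97 -7.55  3.19] w 59.77 20.1
tray mm [-67.31 -35.19  12.95] err [0.28 0.08 0.21] F tray [-3.92 -9.23  4.05] w 59.54 20.3
```

```bash
python3 -m jog '[[[0,-2,0,0,0,0,50],[0,-2,0,0,0,0,50]]]' >/dev/null; python3 -c "
from h import *
where()"; python3 -m jog '[[[0,0,0,0,0,0,62],[0,0,0,0,0,0,75],[0,0,0,0,0,0,80],[0,0,0,0,0,0,80],[0,0,-15,0,0,0,80],[0,0,-50,0,0,0,80],[0,0,-90,0,0,0,87],[0,0,-130,0,0,0,87],[50,0,-130,0,0,0,87],[70,0,-130,0,0,0,87]]]' >/dev/null; python3 -c "
from h import *
where()
d=cam('wrist','w4.png'); np.savez('w4.npz',**{k:d[k] for k in('image','depth','R','t','f','cx','cy')})
c,s=np.cos(np.radians(-26)),np.sin(np.radians(-26)); x,y=476.5-20*c,-143-20*s
print(x,y); row(*bench(x,y,120,-26))"
```

```text
tray mm [-67.29 -35.31  12.94] err [0.1  0.01 0.14] F tray [-2.04 -6.2   3.14] w 59.79 20.5
tray mm [-140.4   -31.12  146.25] err [-0.24 -0.07 -0.14] F tray [-1.07 -0.03 -0.39] w 86.95 21.5
458.52411907401665 -134.23257706421845
row [ -38.9 -395.3   86.4] [ -1.92 -19.91  12.49] N>=8.1
```

View pics/w4.png

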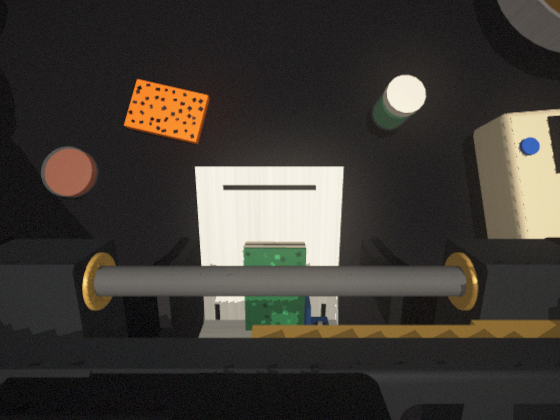

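Green lies square over charcoal in the corner ((275,287)). Now the rust tile.

```bash
python3 -m jog '[[[-5,-45,10,0,-2,1,87],[-10,-95,20,0,-4,2,87],[-15,-145,30,-1,-7,4,87],[-20,-195,40,-1,-10,6,87],[-25,-245,50,-1,-13,8,87],[-30,-295,60,-1.5,-16,10,87],[-35,-345,75,-1.9,-19.9,12.5,87],[-39,-395,86,-1.9,-19.9,12.5,87],[-39,-395,86,-1.9,-19.9,12.5,87],[-39,-395,86,-1.9,-19.9,12.5,87]]]' >/dev/null; python3 -m jog '[[[0,0,0,0,0,0,87],[0,0,0,0,0,0,87]]]'; python3 -c "
from h import *
row(*bench(458.5,-134.2,20,-26)); row(*bench(458.5,-134.2,3,-26))"
```

```text
time: 22.75
position: [0.461, -0.136, 0.1182]
tool_rot: [-0.709, -3.06, 0.007]
ft_force: [0.3, 0.7, -0.1]
grip_width: 0.999
grip_force: 0.0
row [ 3.1  1.  98.2] [-0.25  0.04 -0.1 ] N>=2.0
row [  3.1   1.1 115.2] [-0.25  0.04 -0.1 ] N>=2.3
```

```bash
python3 -m jog '[[[3,1,40,0,0,0,87],[3,1,75,0,0,0,87],[3,1,95,0,0,0,87],[3,1,107,0,0,0,87],[3,1,111,0,0,0,87],[3,1,112,0,0,0,87],[3,1,112,0,0,0,87],[3,1,112,0,0,0,87]]]' 25 >/dev/null;  python3 -c "
from h import *
row(*bench(458.5,-134.2,3,-26))"
```

```text
row [0.7 2.2 3.6] [-0.29  0.1  -0.28] N>=0.1
```

```bash
python3 -m jog '[[[1,2,2,0,0,0,87],[1,2,3,0,0,0,87],[1,2,3,0,0,0,75],[1,2,3,0,0,0,62],[1,2,3,0,0,0,50],[1,2,3,0,0,0,50],[1,2,3,0,0,0,50],[1,2,3,0,0,0,50]]]' 25;  python3 -m jog '[[[0,0,-10,0,0,0,50],[0,0,-30,0,0,0,50],[0,0,-70,0,0,0,50],[0,0,-120,0,0,0,50],[0,0,-150,0,0,0,50],[0,0,-150,0,0,0,50]]]' 25;  python3 -c "
from h import *
row(*tray(-80,-43,90))"
```

```text
time: 24.35
position: [0.457, -0.1341, 0.0025]
tool_rot: [-0.714, -3.058, 0.008]
ft_force: [-0.4, -0.9, 0.8]
grip_width: 0.689
grip_force: 25.0
time: 24.95
position: [0.4608, -0.1341, 0.1582]
tool_rot: [0.712, 3.051, -0.009]
ft_force: [1.3, -0.8, -1.7]
grip_width: 0.683
grip_force: 25.0
row [ 55.  378.8  14.5] [  1.94  20.45 -12.54] N>=7.7
```

```bash
python3 -m jog '[[[6,40,-10,0,2,-1,50],[12,85,-15,0,4,-3,50],[18,130,-15,0.5,7,-5,50],[25,175,-15,1,10,-7,50],[32,220,-15,1.5,13,-9,50],[40,265,-15,1.9,16,-11,50],[45,310,-10,1.9,20.4,-12.5,50],[52,350,0,1.9,20.4,-12.5,50],[55,372,8,1.9,20.4,-12.5,50],[55,379,14,1.9,20.4,-12.5,50]]]' 25 >/dev/null;  python3 -m jog '[[[0,0,0,0,0,0,50],[0,0,0,0,0,0,50]]]'; python3 -c "
from h import *
where();row(*tray(-80,-42,30))"
```

```text
time: 26.15
position: [0.576, 0.2287, 0.1363]
tool_rot: [-0.335, -2.765, -0.059]
ft_force: [0.0, 0.3, -1.1]
grip_width: 0.685
grip_force: 25.0
tray mm [-80.88 -44.9   83.8 ] err [0.01 0.53 0.16] F tray [ 0.35  0.27 -1.05] w 59.56 26.15
row [-1.4  2.9 53.8] [-0.01 -0.53 -0.16] N>=1.1
```

```bash
python3 -m jog '[[[-1,3,12,0,-0.5,-0.2,50],[-1,3,25,0,-0.5,-0.2,50],[-1,3,38,0,-0.5,-0.2,50],[-1,3,47,0,-0.5,-0.2,50],[-1,3,53,0,-0.5,-0.2,50],[-1,3,56,0,-0.5,-0.2,50],[-1,3,57,0,-0.5,-0.2,50],[-1,3,57,0,-0.5,-0.2,50],[-1,3,57,0,-0.5,-0.2,50]]]' >/dev/null; python3 -c "
from h import *
where()"; python3 -m jog '[[[0,0,1,0,0,0,50],[0,0,1,0,0,0,50],[0,0,1,0,0,0,50]]]' >/dev/null; python3 -c "
from h import *
where()"
```

```text
tray mm [-80.76 -39.68  27.27] err [-0.09 -0.01 -0.16] F tray [ 0.65 -0.3  -0.75] w 59.48 27.05
tray mm [-80.97 -39.82  25.85] err [-0.07  0.02 -0.16] F tray [-0.08  0.09  0.01] w 59.63 27.35
```

```bash
python3 -m jog '[[[0,0,1,0,0,0.1,50],[0,0,1.5,0,0,0.1,50],[0,0,1.5,0,0,0.1,50]]]' >/dev/null; python3 -c "
from h import *
where()"; python3 -m jog '[[[0,0,0.8,0,0,0,50],[0,0,0.8,0,0,0,50],[0,0,0.8,0,0,0,50]]]' >/dev/null; python3 -c "
from h import *
where()"; python3 -m jog '[[[0,0,0.7,0,0,0,50],[0,0,0.7,0,0,0,50]]]' >/dev/null; python3 -c "
from h import *
where()"
```

```text
tray mm [-81.03 -39.89  24.11] err [-0.06  0.04 -0.06] F tray [ 0.73 -0.18 -0.39] w 59.53 27.65
tray mm [-81.   -39.84  23.47] err [-0.07  0.03 -0.06] F tray [-0.3  -0.67 -0.39] w 59.37 27.95
tray mm [-80.92 -39.79  23.07] err [-0.08  0.01 -0.06] F tray [ 0.07 -0.16 -0.26] w 59.47 28.15
```

```bash
python3 -m jog '[[[0,0,0.6,0,0,0,50],[0,0,0.6,0,0,0,50]]]' >/dev/null; python3 -c "
from h import *
where()"; python3 -m jog '[[[-1.5,0,0,0,0,0,50],[-3,0.5,0,0,0,0,50],[-4.5,1,0,0,0,0,50],[-6,1.5,0,0,0,0,50],[-7.5,1.5,0,0,0,0,50],[-8.5,1.5,0,0,0,0,50],[-9,1.5,0,0,0,0,50]]]' >/dev/null; python3 -c "
from h import *
where()"
```

```text
tray mm [-80.94 -39.76  22.99] err [-0.08 -0.01 -0.06] F tray [-0.85 -0.21  3.86] w 59.79 28.35
tray mm [-72.59 -37.97  23.01] err [-0.09  0.06 -0.09] F tray [-3.21 -0.84  5.96] w 59.45 29.05
```

```bash
python3 -m jog '[[[-1,0,-0.7,0,0,0,50],[-1,0,-0.7,0,0,0,50]]]' >/dev/null; python3 -c "
from h import *
where()"; python3 -m jog '[[[-1,0,0,0,0,0,50],[-1,0,0,0,0,0,50]]]' >/dev/null; python3 -c "
from h import *
where()"; python3 -m jog '[[[-1,0,0,0,0,0,50],[-1,0,0,0,0,0,50]]]' >/dev/null; python3 -c "
from h import *
where()"; python3 -m jog '[[[-1,0,0,0,0,0,50],[-1,0,0,0,0,0,50]]]' >/dev/null; python3 -c "
from h import *
where()"
```

```text
tray mm [-71.   -38.01  23.06] err [-0.1   0.02 -0.08] F tray [-1.65  0.81  3.26] w 59.76 29.25
tray mm [-70.09 -38.06  23.01] err [-0.09  0.04 -0.08] F tray [-2.45  1.25  4.54] w 59.96 29.45
tray mm [-69.73 -38.06  23.02] err [-0.06  0.11 -0.09] F tray [-2.58 -0.27  4.97] w 59.34 29.65
tray mm [-69.68 -38.09  23.  ] err [-0.03  0.21 -0.11] F tray [-6.1  -1.18  6.42] w 59.65 29.85
```

Backstop felt at -69.7. Relax x and move into the guide.

```bash
python3 -m jog '[[[1.5,1,-0.7,0,0,0,50],[1.5,1.5,-0.7,0,0,0,50],[1.5,1.5,-0.7,0,0,0,50]]]' >/dev/null; python3 -c "
from h import *
where()"; python3 -m jog '[[[0,1,0,0,0,0,50],[0,1,0,0,0,0,50]]]' >/dev/null; python3 -c "
from h import *
where()"; python3 -m jog '[[[0.5,1,0,0,0,0,50],[0.5,1,0,0,0,0,50]]]' >/dev/null; python3 -c "
from h import *
where()"; python3 -m jog '[[[0,1,0,0,0,0,50],[0,1,0,0,0,0,50]]]' >/dev/null; python3 -c "
from h import *
where()"
```

```text
tray mm [-69.73 -37.66  23.04] err [ 0.02  0.1  -0.04] F tray [-3.   -3.78  1.31] w 59.77 30.15
tray mm [-69.72 -36.65  23.07] err [ 0.02  0.1  -0.03] F tray [-4.64 -3.52  1.37] w 59.17 30.35
tray mm [-69.78 -35.32  23.1 ] err [-0.02  0.04 -0.04] F tray [-1.96 -2.73 -0.13] w 59.53 30.55
tray mm [-69.77 -35.27  23.15] err [0.06 0.07 0.01] F tray [-2.46 -5.2   0.06] w 59.93 30.75
```

```bash
python3 -m jog '[[[0,1,0.3,0,0,0,50],[0,1,0.5,0,0,0,50]]]' >/dev/null; python3 -c "
from h import *
where()"; python3 -m jog '[[[0,-1.5,0,0,0,0,50],[0,-1.5,0,0,0,0,50],[0,-1.5,0,0,0,0,62],[0,-1.5,0,0,0,0,75],[0,-1.5,0,0,0,0,80],[0,-1.5,0,0,0,0,80],[0,-1.5,-15,0,0,0,80],[0,-1.5,-50,0,0,0,80],[0,-1.5,-90,0,0,0,87],[0,-1.5,-130,0,0,0,87]]]' >/dev/null; python3 -m jog '[[[50,0,0,0,0,0,87],[100,-50,-20,0,0,0,87],[130,-50,-40,0,0,0,87],[130,-50,-40,0,0,0,87],[130,-50,-40,0,0,0,87]]]' >/dev/null
cat > v.py <<'E'
from h import *
where()
W=cam('wrist'); S=cam('side'); C=cam('scene')
for nm,d in(('wrist',W),('side',S),('scene',C)):
    hsv=cv2.cvtColor(d['image'],cv2.COLOR_RGB2HSV); dh=np.abs((hsv[...,0].astype(int)-8+90)%180-90)
    Q=(pts(d)-O)@M; m=(dh<8)&(hsv[...,1]>150)&(d['depth']>0)&(np.abs(Q[...,2]-.03)<.012)&(Q[...,0]>-.16)&(Q[...,0]<.02)&(abs(Q[...,1]+.04)<.06)
    if m.sum()<50: print(nm,'no',m.sum()); continue
    c=max(cv2.findContours(m.astype(np.uint8),0,1)[0],key=cv2.contourArea).reshape(-1,2)
    w=(ray(d,c,M[:,2],M[:,2]@(O+M[:,2]*.030))-O)@M*1000; print(nm,'zmed',np.median(Q[m][:,2]),cv2.minAreaRect(w[:,:2].astype(np.float32)))
a=cv2.resize(W['image'],(448,336)); b=cv2.resize(S['image'][220:320,170:300],(352,271),interpolation=2)
p=np.zeros((336,800,3),np.uint8); p[:,:448]=a; p[:271,448:]=b; cv2.imwrite('pics/final.png',p[:,:,::-1])
E
python3 v.py
```

```text
tray mm [-69.8  -35.16  23.04] err [0.14 0.09 0.05] F tray [-4.1  -8.41  3.6 ] w 59.43 30.95
tray mm [-200.39  -84.09  195.95] err [-0.2  -0.28 -0.12] F tray [-0.1  -0.48 -0.92] w 86.79 32.45
wrist zmed 0.030154145762690855 ((-59.71443176269531, -36.09321594238281), (59.7131462097168, 36.516510009765625), 89.92509460449219)
side zmed 0.03126370296019162 ((-50.4705810546875, -33.63051986694336), (60.88304138183594, 89.20491027832031), 88.52605438232422)
scene zmed 0.03138268606410222 ((-52.40529251098633, -34.277225494384766), (78.98235321044922, 60.68484115600586), 0.8376713991165161)
```

View pics/final.png

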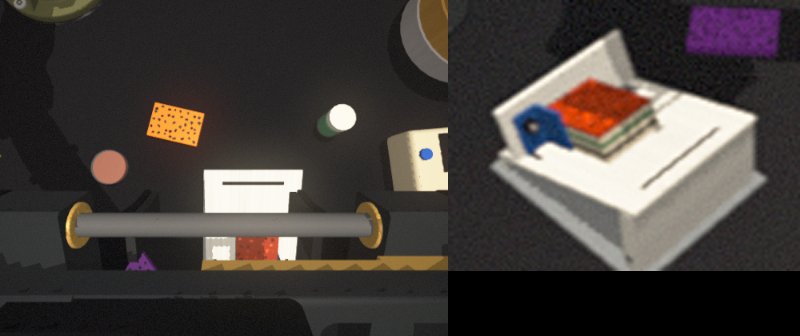

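The rust tile is on top and square (side crop (600,105); contours give centre ≈(-50,-34) with <1.5° of turn). One last check that the three up-slope ends are flush, plus the +y sides.

```bash
python3 -m jog '[[[-15,40,0,0,0,0,87],[-50,45,0,0,0,0,87],[-50,45,0,0,0,0,87],[-50,45,0,0,0,0,87]]]' >/dev/null; python3 - <<'E'
from h import *
where(); W=cam('wrist'); S=cam('side')
for nm,d in(('wrist',W),('side',S)):
    Q=(pts(d)-O)@M*1000; ok=d['depth']>0
    for z in (5,15,25):
        e=ok&(abs(Q[...,2]-z)<3)&(abs(Q[...,1]+35)<22)&(abs(Q[...,0]+94)<15)
        g=ok&(abs(Q[...,2]-z)<3)&(abs(Q[...,0]+70)<18)&(abs(Q[...,1]+5)<15)
        print(nm,z,'end x',e.sum(),np.percentile(Q[e][:,0],[10,50,90]).round(1) if e.sum()>3 else '','side y',g.sum(),np.percentile(Q[g][:,1],[10,50,90]).round(1) if g.sum()>3 else '')
a=cv2.resize(W['image'][150:290,190:370],(540,420),interpolation=2); cv2.imwrite('pics/f2.png',a[:,:,::-1])
E
```

```text
tray mm [-148.73  -39.94  190.6 ] err [0.02 0.29 0.01] F tray [-1.02 -0.44  0.03] w 87.15 33.0
wrist 5 end x 60 [-93.9 -93.5 -93.1] side y 1 
wrist 15 end x 57 [-93.9 -93.6 -93.2] side y 0 
wrist 25 end x 81 [-93.7 -93.4 -93.1] side y 0 
side 5 end x 40 [-95.7 -92.6 -91.1] side y 28 [-3.2 -2.3  7.3]
side 15 end x 35 [-94.2 -92.6 -91.4] side y 16 [-3.6 -2.8 -2. ]
side 25 end x 39 [-94.  -92.4 -90.4] side y 16 [-3.9 -3.1 -2. ]
```

View pics/f2.png

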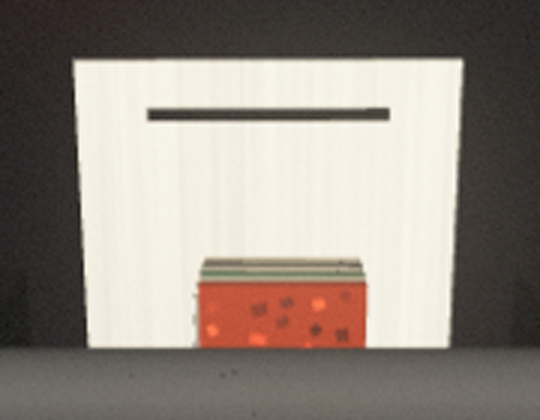

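The ends of all three tiles lie in one plane (x≈-93.5 at each level) and the sides line up. Handing in.

```bash
python3 -c "
from bench import ctrl
print(ctrl.close_job())"
```

```text
the job is handed in; nothing more can be done
None
```

The charcoal, green and rust-red tiles are stacked in that order, flush against the backstop and the side guide. The job is handed in at about 33 s, with no verdict returned; the last depth check put their up-slope ends within about 0.2 mm of each other.

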